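Draw vacuum on the lamination: set the readout, free the catch, hold the lever

ROBOT

A 7-joint arm with a two-finger parallel gripper is mounted at the origin on the work surface. World frame = base frame: x ahead of the robot, y to its left, z up, the work surface at z = 0. Lengths are in m, angles in degrees, forces in N, time in s.
With the tool pointing down it reaches from about 0.425 to 0.875 m from the base axis. Payload 4.7 kg.
Tool frame: the origin (TCP) lies between the finger pads; the fingertips stand env.tip_reach ahead of it and the grasp point (between the pads) lies 2 mm behind it (env.tip_reach is the distance from the TCP to the fingertips, in m); z points along the fingers, y is the line along which they close (so a half turn about z gives the same grasp; the last joint's range is limited). The gripper opens to 87 mm and grips with 3 to 60 N. Pads are 19 mm wide; open, the fingers measure 117 mm over their backs; the gripper's body (75 mm by 190 mm) begins 51 mm behind the grasp point.
Start: joints at [69.506, 18.392, -4.016, 83.108, 1.295, 78.541, -3.26], TCP at [0.236, -0.606, 0.24] pointing down, gripper open.
Joint ranges: [-163.93, 163.93], [-17.29, 119.83], [-79.2, 71.16], [3.27, 140.29], [-89.18, 269.18], [5.43, 117.66], [-154.24, 154.24]. Speed limits (degrees/s): [147.25, 147.25, 180, 180, 180, 180, 180].

INTERFACE

Orientations are given as [roll, pitch, yaw] about the fixed x, y, z axes, in that order (R = Rz(yaw) Ry(pitch) Rx(roll)).
In Python, from cell import env, viewer, monitor gives the robot as it stands (env), with the cameras (viewer) and the readings (monitor).
- The arm moves only by the tool run_rows, called after ">>>" as a command line: name --argument value ..., lists and objects as JSON in quotes. Schema: {"type":"object","properties":{"deltas":{"type":"array","items":{"type":"number"},"minItems":5,"maxItems":40},"force":{"type":"number"},"only":{"type":"string"},"quiet":{"type":"boolean"},"lines":{"type":"string"}},"required":["deltas"],"additionalProperties":false}. deltas is one flat list of numbers that holds 1 to 8 rows one after another, with no inner brackets; each row has 5 numbers: dx, dy, dz in parts of the range, where 1.0 means 0.75 m, then a turn about the tool's z in shares of 360 degrees (1.0 is 360 degrees), then the finger opening in m; each row is the pose to reach, as a shift and turn from the pose commanded when the call began, along the tool's axes at that moment; what a row does not reach only later rows make up. A row lasts 1/12 s, in which the tool goes at most 0.0417 m and 7.16 degrees, less where a joint would pass 70% of its speed; a pose out of reach is approached as far as the arm can. The fingers move at their own pace and stop on an object; force is the grip in N (left out, the last holds). Time passes only in rows, so rows that do not move let the fingers close. The tool returns the time, the measured TCP pose, the force, the opening and the grip force at its end. only (a regular expression) keeps the lines of the reply that match it, lines (a string "A,B") keeps lines A to B, and quiet returns only ok. Shift and turn numbers lie between -1 and 1, and a call with a number outside is refused. Input that does not fit is refused with a message, and nothing moves.
- monitor.get_obs(): the state, without advancing time (a new reading comes with each control period).
- viewer.read_camera(name): name is "side" or "top"; returns a dict with "color" (400x640x3 uint8, blue, green, red), "fx", "fy", "cx", "cy" (pixels), "dist" ([k1, k2, p1, p2, k3] as OpenCV has them; the pictures are not rectified), "world_from_camera" (4x4, takes a point from camera to world coordinates). Camera axes: x right, y down, z forward; pixel columns grow to the right and rows downward; lengths in m; the calibration is good to about 2 mm. A picture is of the moment at which its call begins. There is no depth.
- env.sign_off(): hands the job in; it is judged then, once.
The state is a dict: "time_s": time; "qpos": joint angles; "joint_velocities": joint speeds; "effort": joint torques, N m; "tool_pos": TCP position; "tool_rot": TCP orientation; "force": force on the tool from outside, world axes, zero at the start; "wrist_torque": the same for the moment, N m; "grip_width": finger opening in m; "grasp_force": force on a finger pad.
Only numpy, scipy, OpenCV 4.12 (cv2) and the standard library are available. Lean on these libraries where they do the work, as an engineer would, in place of code of your own. Each camera call takes 0.05 s, during which the arm holds its last target. There are 200 camera calls.

TASK

Get ready to draw vacuum: first raise the readout's folded screen by its orange tab to 100 degrees open (just past upright) and leave it standing there. Then flip the red safety catch right over, clear of the vacuum valve's lever, and pull the lever all the way towards the robot's side against its spring. Finish while still holding the lever fully pulled, with the screen still up, the catch still over, and the other things on the bench left where they are.

Things in the scene. Friction and masses are not known exactly. Their poses are not given: they have to be found in the camera images.
- readout: Vacuum readout: a grey box 135 (x) x 170 (y) x 45 high, fixed to the bench, carrying a folding black screen. Origin: centre of its underside; its x axis points away from the robot side (front is -x), z up. Stands left or right of the middle of the bench, turned by up to 0.2 rad.
- screen (a joint): Opening angle of the screen in rad: 0 folded flat on the box (screen face down), 1.745 = 100 degrees open, stop at 2.4. It starts at 0 to 0.35. Stiff hinge: about 0.45 N m plus the weight (0.18 to 0.35 kg), so 3 to 6 N at the tab; it stays where it is left.
- screen_grip (a point): Grip point on the screen's orange tab, 160 from the hinge axis. The tab, 16 wide (y), 12 thick, sticks out of the middle of the free edge, from 124 to 180 from the hinge, free beside and below. Pinch from above, fingers closing along the readout's y; it may turn between the pads. At joint 0: x = -92, z = 54 in the readout's frame. Frame turns with the screen: x to the hinge, z up when folded.
- screen_hinge (a point): Point on the screen's hinge axis (which runs along the readout's y), mid-width, at x = +67.5, z = 54 in the readout's frame. The free edge rises as the joint grows. Frame turns with the screen.
- valve: Vacuum valve: steel plate 170 (x) x 180 (y) x 12 with a blue housing 120 x 90, top at 46 (two bearing cheeks to 71), fixed to the bench. Origin: centre of its underside; front is -x (robot side), z up. Stands left or right, where the readout does not, turned by up to 0.2 rad. Steel posts at x = 0, y = +63 (130 high) and y = -38 (112 high) carry the catch.
- catch (a joint): Angle of the red catch in rad: 0 lying level across in front of the lever, where it blocks it; 1.57 upright; stop at 2.7, lying right over on the other (+y) side. Turns freely: falls back before upright, falls over by its own weight after it. The lever must not be pulled before it is over.
- catch_tab (a point): Centre of the red tab at the catch bar's free end, 118 from the catch's hinge axis; 14 thick (valve's x), 30 along the bar, 22 high; bar 12 x 12. At joint 0: x = 0, y = -63, z = 120 in the valve's frame. Pinch from above, fingers closing along the valve's x, and carry it in an arc up and over to +y; it may turn between the pads. Frame turns with the catch: y points to the hinge.
- catch_hinge (a point): Point on the catch's hinge axis (which runs along the valve's x), at x = 0, y = +55, z = 120 in the valve's frame. Frame turns with the catch.
- lever (a joint): Angle of the lever in rad: 0 at rest, leaning 0.26 rad away from the robot side; grows as the lever is pulled towards the valve's front (-x); stop at 0.95, leaning 0.69 rad to -x. A spring draws it back: about 3 N at the grip at first, 8 N at the stop.
- lever_grip (a point): Point on the black flat-sided grip (18 wide along y, 24 deep, 52 long), 105 from the pivot; the lever's end is 23 beyond it. At rest it is at x = +27, y = 0, z = 157 in the valve's frame; fully pulled x = -67, z = 137. Pinch from above, fingers closing along the valve's y; the lever turns between the pads (a hard pinch makes it lag: 25 N is enough). Frame turns with the lever.
- lever_pivot (a point): Point on the lever's pivot axis (along the valve's y), at x = 0, y = 0, z = 56 in the valve's frame. Frame turns with the lever.
- brush: Bystander, loose: a flat brush, lying, about 200 long (mm). Origin: underside, mid-length or centre. Leave it alone.
- adapter: Bystander, loose: an aluminium socket adapter (a stepped round part), 60 across, 44 high (mm). Origin: underside, mid-length or centre. Leave it alone.
- tape: Bystander, loose: a white roll of tape lying flat, 100 across, 25 high (mm). Origin: underside, mid-length or centre. Leave it alone.
- cup: Bystander, loose: a white plastic mixing cup, 76 across, 85 high (mm). Origin: underside, mid-length or centre. Leave it alone.
- jar: Bystander, loose: an amber jar, 66 across, 80 high (mm). Origin: underside, mid-length or centre. Leave it alone.
- driver: Bystander, loose: a screwdriver, lying, about 200 long (mm). Origin: underside, mid-length or centre. Leave it alone.
- mould: Bystander, loose: a small plaster block, 70 x 50 x 40 (mm). Origin: underside, mid-length or centre. Leave it alone.

How it is judged (in metres and radians):
On the way, in this order (a step that is already met when the one before it is completed fails the run):
1. the screen stands 90 to 110 degrees open, let go (value of joint screen between 1.571 and 1.92 rad and contact force between the fingers and readout below 0.2 N), for 0.2 s.
2. the catch is flipped right over (past 2.2 rad) (value of joint catch above 2.2 rad and value of joint lever below 0.3 rad), for 0.2 s.
3. the lever is fully pulled (past 0.83 of 0.95 rad) by the fingers (value of joint lever above 0.83 rad and contact force between the fingers and valve above 1.5 N), for 0.5 s.
At the end, for the whole second after the job is handed in: The fingers hold the lever fully pulled (joint above 0.83 rad, contact force above 1.5 N) through the last second, the catch lies right over (above 2.2 rad), and the screen stands 90 to 110 degrees open (1.571 to 1.920 rad) (all of step 3 and value of joint screen between 1.571 and 1.92 rad and value of joint catch above 2.2 rad); the arm keeps its last pose, push and grip.
It fails at once if the lever is pulled while the catch is not yet over (value of joint lever above 0.25 rad and value of joint catch below 1.2 rad).
It fails at once if a loose bystander is displaced by more than 40 mm (distance of any of brush, adapter, tape, cup, jar, driver, mould from where it was at the start of the episode above 0.04 m).
It also fails if it takes over 72 s, if anything falls off the work surface, if the arm or the gripper's body presses on something with over 40 N, if the wrist force passes 120 N, or if a joint passes its speed limit or range.

## Working session

There is one attempt and no reset: what is moved stays moved. The work goes in short steps, Python scripts to look and compute and a tool call to move; the robot and the scene stay as the last step left them, time stands still between calls to the robot, and variables do not carry over. Pictures are saved under pics/ and viewed, at most 10 in all, crops included, and the job is handed in when it is done.

```bash
ls; mkdir -p pics; python3 - <<'E'
from cell import env, viewer, monitor
import cv2,numpy as np
for n in("top","side"):
    r=viewer.read_camera(n);cv2.imwrite(f"pics/{n}0.png",r["color"]);print(n,r["fx"],r["fy"],r["cx"],r["cy"],r["dist"]);print(np.round(r["world_from_camera"],4).tolist())
o=monitor.get_obs();print(o,env.tip_reach)
E
```

```text
cell.py
pics
top 438.86478748882485 438.86478748882485 320.99111872991335 201.02825744111047 [-0.07222594  0.          0.          0.          0.        ]
[[-0.008, -0.9853, 0.1706, 0.3476], [-0.9999, 0.0094, 0.0075, 0.0101], [-0.009, -0.1706, -0.9853, 1.323], [0.0, 0.0, 0.0, 1.0]]
side 485.83934384773 485.83934384773 313.1991628571722 185.6107233879747 [0.02700749 0.         0.         0.         0.        ]
[[0.9973, 0.0552, -0.0479, 0.6536], [0.0708, -0.566, 0.8214, -1.4455], [0.0183, -0.8226, -0.5684, 1.1098], [0.0, 0.0, 0.0, 1.0]]
{'time_s': 0.1, 'qpos': array([69.50457614, 18.43565973, -4.01595358, 83.168297  ,  1.29391149,
       78.5417004 , -3.25968912]), 'joint_velocities': array([ 0.01432148, -0.08331259, -0.0389046 , -0.18409431,  0.02342176,
       -0.03130069,  0.07519789]), 'effort': array([-1.56561523e-04, -4.92568409e+01, -4.05836692e-01, -3.13402104e+01,
       -6.42074109e-02,  3.95350065e-02,  7.41622716e-05]), 'tool_pos': array([ 0.23594083, -0.60515655,  0.23855794]), 'tool_rot': array([-1.79899518e+02,  4.31891393e-03,  2.13055250e+01]), 'force': array([ 0.00624701,  0.11800778, -0.28277746]), 'wrist_torque': array([ 0.02781359,  0.01481097, -0.00728969]), 'grasp_force': 0.0, 'grip_width': 0.0868700348634565} 0.017
```

View pics/top0.png

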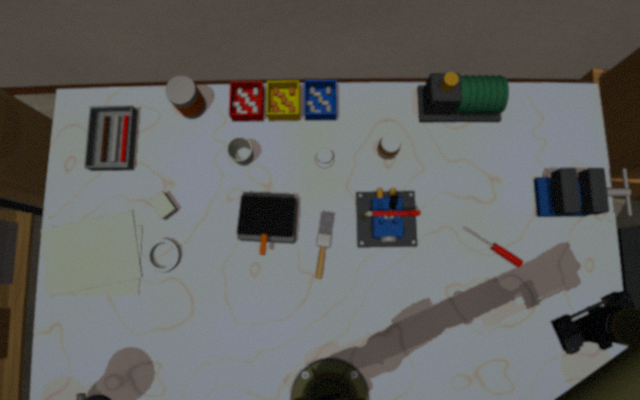

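View pics/side0.png

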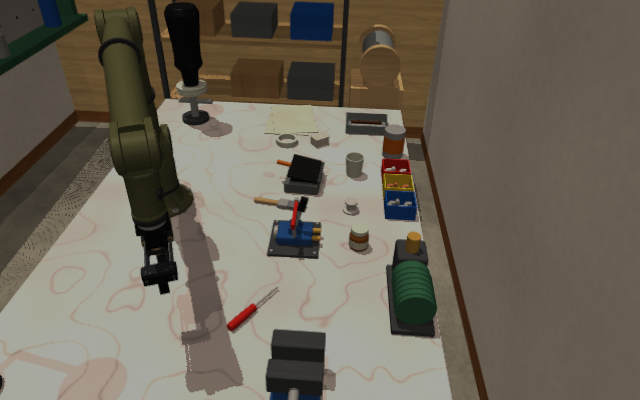

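The top view shows the readout near (267,217), with its orange tab at (264,244). The valve is near (388,218), with the red catch spanning (370–418, 213). The brush lies between them at about (323,245). I'll enlarge both.

```bash
python3 - <<'E'
import cv2,numpy as np
t=cv2.imread("pics/top0.png");s=cv2.imread("pics/side0.png")
a=cv2.resize(t[180:280,225:425],(800,400),interpolation=cv2.INTER_CUBIC)
cv2.imwrite("pics/tc.png",np.clip(a*1.5,0,255))
b=cv2.resize(s[145:265,245:385],(700,600),interpolation=cv2.INTER_CUBIC)
cv2.imwrite("pics/sc.png",np.clip(b*1.5,0,255))
E
```

```text
[ WARN:0@0.028] global loadsave.cpp:1063 imwrite_ Unsupported depth image for selected encoder is fallbacked to CV_8U.
```

View pics/tc.png

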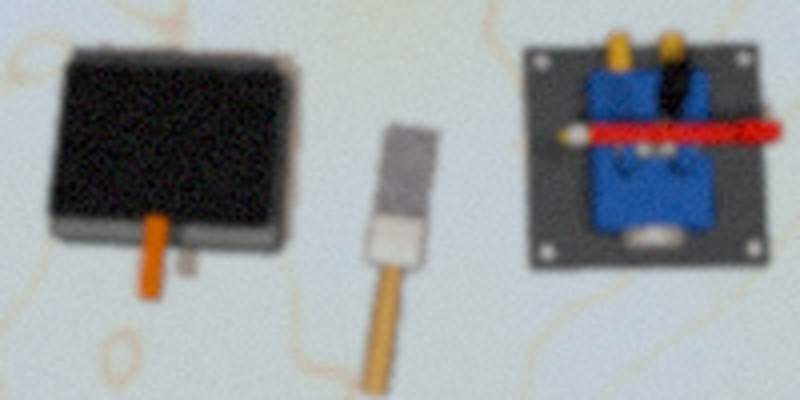

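View pics/sc.png

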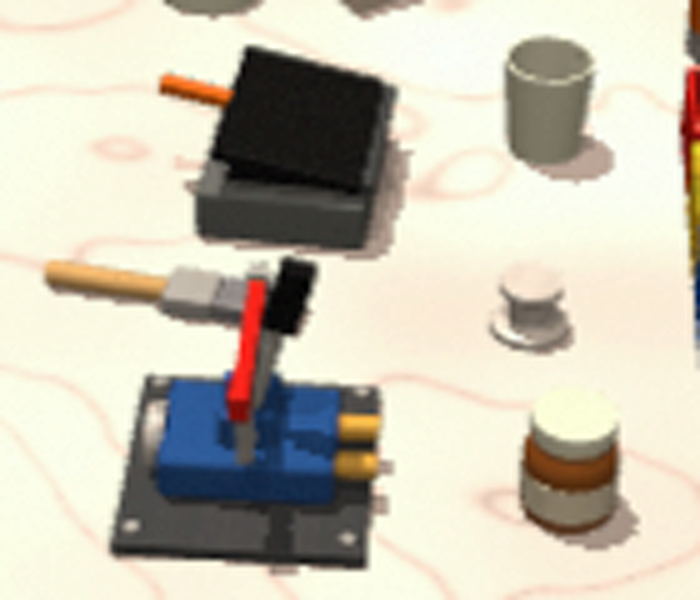

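Top crop (4x, offset 225,180):
- The plate corners are (533,267), (768,265), (758,46) and (528,48).
- The catch tab end is at (782,131), and the lever grip is at about (675,85).
- The screen tab tip is at (150,299), with its root at (155,216).

Side crop (5x, offset 245,145):
- The plate corners are (112,553), (368,566), (383,388) and (148,377).
- The screen tab tip is at (162,84), and the screen is slightly open.

Next I'll fit both poses.

```bash
cat > h.py <<'E'
from cell import env, viewer, monitor
import cv2,numpy as np
from scipy.optimize import least_squares
from scipy.spatial.transform import Rotation as R
def cams(): return {n:viewer.read_camera(n) for n in("top","side")}
def proj(c,P):
    M=np.linalg.inv(c["world_from_camera"]);K=np.array([[c["fx"],0,c["cx"]],[0,c["fy"],c["cy"]],[0,0,1]])
    return cv2.projectPoints(np.array(P,float).reshape(-1,1,3),cv2.Rodrigues(M[:3,:3])[0],M[:3,3],K,np.array(c["dist"]))[0][:,0]
def px(n,u,v): return ((225+(u+.5)/4-.5,180+(v+.5)/4-.5) if n=="top" else (245+(u+.5)/5-.5,145+(v+.5)/5-.5))
def W(p,l): # p=x,y,yaw
    l=np.array(l,float);c,s=np.cos(p[2]),np.sin(p[2])
    return np.array([p[0]+c*l[0]-s*l[1],p[1]+s*l[0]+c*l[1],l[2]])
def tool(P,yaw_deg=None): # delta in tool axes from measured pose to P
    o=monitor.get_obs();print("tool d",np.round(R.from_euler("xyz",o["tool_rot"],degrees=True).inv().apply(np.array(P)-o["tool_pos"]),4),"rot",np.round(o["tool_rot"],2),"pos",np.round(o["tool_pos"],4),"t",o["time_s"])
E
cat > fit.py <<'E'
from h import *
C=cams()
V=[("top",533,267,-.085,.09,.012),("top",768,265,-.085,-.09,.012),("top",758,46,.085,-.09,.012),("top",528,48,.085,.09,.012),
("side",112,548,-.085,-.09,.012),("side",368,560,.085,-.09,.012),("side",383,390,.085,.09,.012),("side",148,377,-.085,.09,.012),("top",782,131,0,-.078,.125)]
def rv(p): return np.concatenate([proj(C[n],[W(p,l)])[0]-px(n,u,v) for n,u,v,*l in V])
s=least_squares(rv,[.6,-.15,0],loss="soft_l1");print("valve",s.x.round(4).tolist(),rv(s.x).reshape(-1,2).round(1).tolist())
def S(j,L,y,h=0): return [.0675-L*np.cos(j)+h*np.sin(j)*1,y,.054+L*np.sin(j)+h*np.cos(j)]
B=[("top",50,238,-.0675,.085,0),("top",283,252,-.0675,-.085,0),("side",200,238,-.0675,-.085,0),("side",362,248,.0675,-.085,0)]
T=[("top",150,299,.18,0),("top",155,216,.124,0),("side",162,84,.18,0),("side",228,98,.124,0)]
def rr(p): return np.concatenate([proj(C[n],[W(p,l)])[0]-px(n,u,v) for n,u,v,*l in B]+[proj(C[n],[W(p,S(p[3],L,y))])[0]-px(n,u,v) for n,u,v,L,y in T])
s=least_squares(rr,[.6,.15,0,.2],loss="soft_l1");print("readout",s.x.round(4).tolist(),rr(s.x).reshape(-1,2).round(1).tolist())
p=s.x
for j in(p[3],):print("grip",W(p,S(j,.16,0)))
E
python3 fit.py
```

```text
valve [0.5206, -0.1769, 0.0029] [[-0.5, 0.4], [1.0, 0.0], [0.8, -1.1], [-0.6, -0.9], [-0.5, -0.6], [-0.2, 0.1], [-0.2, -0.4], [-0.3, -0.5], [0.2, -0.1]]
readout [0.5221, 0.1819, -0.057, 0.1848] [[1.5, 0.8], [-0.8, 0.1], [-0.4, 0.1], [1.3, 1.2], [-0.7, -0.6], [-0.1, 1.0], [0.2, -0.1], [0.7, 0.5]]
grip [0.43242845 0.18696988 0.08339931]
```

Both fits are consistent to about 1 px. Moving outward first, clear of the base and above the valve, while turning to yaw -3.3°.

The manual's scale: shifts go in shares of 0.75 m and turns go in shares of 360 degrees. Converting my numbers, 0.32 m is 0.4267, -0.149 m is -0.1987, 24.6 degrees is 0.0683.

>>> run_rows --deltas '[0.4267,-0.1987,-0.0267,0.0683,0.06,0.4267,-0.1987,-0.0267,0.0683,0.06,0.4267,-0.1987,-0.0267,0.0683,0.06,0.4267,-0.1987,-0.0267,0.0683,0.06,0.4267,-0.1987,-0.0267,0.0683,0.06,0.4267,-0.1987,-0.0267,0.0683,0.06,0.4267,-0.1987,-0.0267,0.0683,0.06,0.4267,-0.1987,-0.0267,0.0683,0.06]' --force 30

```text
time_s: 0.87
tool_pos: [0.4648, -0.3659, 0.2584]
tool_rot: [180.0, -0.0, -3.3]
force: [0.4, -0.6, 0.3]
grip_width: 0.0602
grasp_force: 0.0
```

```bash
python3 -c "
from h import *
tool([.4324,.187,.16])"
```

```text
tool d [-0.0643 -0.5501  0.0982] rot [179.98  -0.    -3.31] pos [ 0.4648 -0.3659  0.2584] t 0.8667
```

Scaled: -0.3 m is -0.4.

>>> run_rows --deltas '[0,-0.4,0,0,0.06,0,-0.4,0,0,0.06,0,-0.4,0,0,0.06,0,-0.4,0,0,0.06,0,-0.4,0,0,0.06,0,-0.4,0,0,0.06,0,-0.4,0,0,0.06,0,-0.4,0,0,0.06]'

```text
time_s: 1.53
tool_pos: [0.4813, -0.0594, 0.2587]
tool_rot: [-179.9, -0.0, -2.7]
force: [0.5, 0.2, 0.8]
grip_width: 0.0599
grasp_force: 0.0
```

>>> run_rows --deltas '[-0.0853,-0.3333,0.0667,0,0.06,-0.0853,-0.3333,0.0667,0,0.06,-0.0853,-0.3333,0.0667,0,0.06,-0.0853,-0.3333,0.0667,0,0.06,-0.0853,-0.3333,0.0667,0,0.06,-0.0853,-0.3333,0.0667,0,0.06,-0.0853,-0.3333,0.0667,0,0.06,-0.0853,-0.3333,0.0667,0,0.06]'

```text
time_s: 2.2
tool_pos: [0.4296, 0.1895, 0.2077]
tool_rot: [-179.9, 0.1, -2.8]
force: [-0.7, -1.4, -0.1]
grip_width: 0.06
grasp_force: 0.0
```

```bash
python3 -c "
from h import *
tool([.4324,.187,.083])"
```

```text
tool d [0.0031 0.0025 0.1247] rot [-1.7995e+02  6.0000e-02 -2.8400e+00] pos [0.4296 0.1895 0.2077] t 2.2
```

Scaled: 0.1247 m is 0.1663, 0.11 m is 0.1467.

>>> run_rows --deltas '[0.004,0.0033,0.04,0,0.06,0.004,0.0033,0.08,0,0.06,0.004,0.0033,0.12,0,0.06,0.004,0.0033,0.1467,0,0.06,0.004,0.0033,0.1663,0,0.06,0.004,0.0033,0.1663,0,0.06,0.004,0.0033,0.1663,0,0.06]'

```text
time_s: 2.78
tool_pos: [0.4344, 0.1814, 0.0832]
tool_rot: [180.0, 0.1, -3.4]
force: [0.4, 0.6, 0.2]
grip_width: 0.0599
grasp_force: 0.0
```

>>> run_rows --deltas '[0,0,0,0,0.03,0,0,0,0,0.0,0,0,0,0,0.0,0,0,0,0,0.0,0,0,0,0,0.0,0,0,0,0,0.0]' --force 30

```text
time_s: 3.28
tool_pos: [0.4346, 0.1826, 0.0838]
tool_rot: [180.0, -0.0, -3.3]
force: [0.6, -0.5, -0.2]
grip_width: 0.028
grasp_force: 0.0
```

```bash
python3 - <<'E'
from h import *
c=cams();s=c["side"]["color"][120:220,240:360];t=c["top"]["color"][180:280,225:345]
cv2.imwrite("pics/g1.png",np.clip(np.hstack([cv2.resize(i,(400,333),interpolation=2) for i in(s,t)])*1.5,0,255).astype(np.uint8))
tool([.4324,.187,.083])
E
```

```text
tool d [-0.0024 -0.0043  0.0006] rot [ 1.7999e+02 -2.0000e-02 -3.3000e+00] pos [0.4345 0.1825 0.0836] t 3.3833
```

View pics/g1.png

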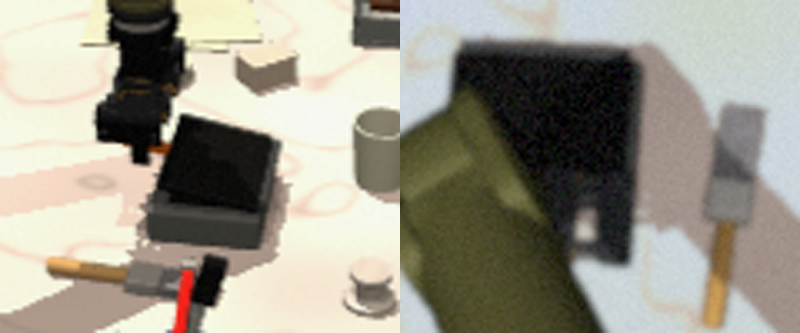

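The side crop shows the fingers straddling the tab at about (145,150), still closing. The next move shifts 4 mm sideways and finishes the close.

Scaled: -0.004 m is -0.0053, -0.002 m is -0.0027.

>>> run_rows --deltas '[-0.0027,-0.0053,0,0,0.0,-0.0027,-0.0053,0,0,0.0,-0.0027,-0.0053,0,0,0.0,-0.0027,-0.0053,0,0,0.0,-0.0027,-0.0053,0,0,0.0,-0.0027,-0.0053,0,0,0.0]' --force 30

```text
time_s: 3.88
tool_pos: [0.434, 0.1843, 0.0836]
tool_rot: [179.8, -0.1, -3.4]
force: [3.2, -5.8, 0.9]
grip_width: 0.0157
grasp_force: 30.0
```

```bash
python3 -c "
from h import *
tool([.4324,.187,.083])"
```

```text
tool d [-0.0018 -0.0026  0.0006] rot [ 1.7983e+02 -1.2000e-01 -3.3800e+00] pos [0.434  0.1843 0.0836] t 3.8833
```

Pinched: opening 15.7 mm, grip 30 N. Now the first half of the arc, to 55°.

Scaled: -0.1013 m is -0.1351, -0.0918 m is -0.1224.

>>> run_rows --deltas '[0.0048,0,-0.02,0,0,0.0116,0,-0.0396,0,0,0.0203,0,-0.0584,0,0,0.0304,0,-0.076,0,0,0.0425,0,-0.0928,0,0,0.0563,0,-0.1084,0,0,0.0715,0,-0.1224,0,0,0.0879,0,-0.1351,0,0]' --force 35

```text
time_s: 4.55
tool_pos: [0.496, 0.1804, 0.1827]
tool_rot: [179.7, 0.4, -3.4]
force: [-1.8, -3.3, -8.5]
grip_width: 0.0156
grasp_force: 35.0
```

```bash
python3 -c "
from h import *
o=monitor.get_obs();d=o['tool_pos'];c=np.array([.522+.0675*.998,0,.054]);print(np.degrees(np.arctan2(d[2]-.054,c[0]-d[0])),np.hypot(d[2]-.054,c[0]-d[0]))
tool(d)"
```

```text
54.03126455171116 0.1590188220770657
tool d [0. 0. 0.] rot [179.72   0.42  -3.36] pos [0.496  0.1804 0.1827] t 4.55
```

Scaled: 0.1206 m is 0.1608, 0.1042 m is 0.1389.

>>> run_rows --deltas '[0.0176,0,-0.0109,0,0,0.0363,0,-0.02,0,0,0.0556,0,-0.0273,0,0,0.0756,0,-0.0327,0,0,0.096,0,-0.036,0,0,0.1167,0,-0.0375,0,0,0.1389,0,-0.0367,0,0,0.1608,0,-0.0336,0,0]'

```text
time_s: 5.22
tool_pos: [0.6172, 0.1729, 0.2091]
tool_rot: [179.7, 0.4, -3.4]
force: [-6.6, -6.5, 3.0]
grip_width: 0.0155
grasp_force: 35.0
```

>>> run_rows --deltas '[0,0,0,0,0,0,0,0,0,0,0,0,0,0,0]'

```text
time_s: 5.47
tool_pos: [0.6191, 0.1728, 0.2087]
tool_rot: [179.8, 0.1, -3.5]
force: [1.8, -5.7, -2.4]
grip_width: 0.016
grasp_force: 35.0
```

```bash
python3 -c "
from h import *
o=monitor.get_obs();d=o['tool_pos'];c=np.array([.522+.0675*.998,0,.054]);print(np.degrees(np.arctan2(d[2]-.054,c[0]-d[0])),np.hypot(d[2]-.054,c[0]-d[0]))
cv2.imwrite('pics/s2.png',cv2.resize(viewer.read_camera('side')['color'][80:220,240:400],(640,560),interpolation=2))"
```

```text
100.89332833009189 0.15757134914068502
```

View pics/s2.png

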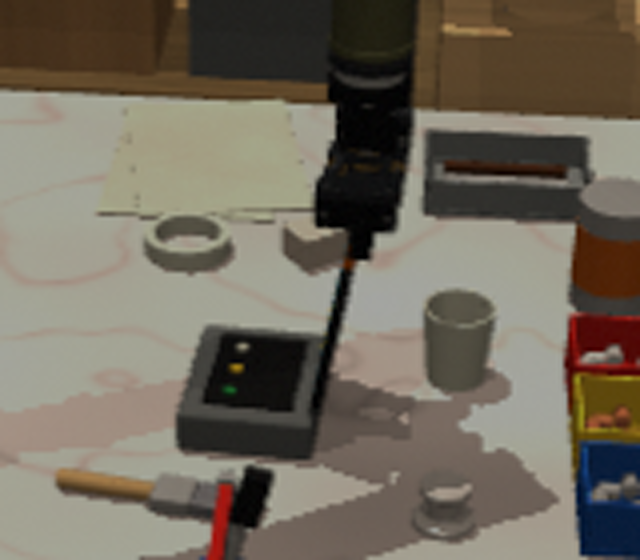

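The screen stands just past upright, with the tab at the fingers near (350,262) in the crop. Releasing and lifting.

>>> run_rows --deltas '[0,0,0,0,0.05,0,0,0,0,0.05,0,0,0,0,0.05,0,0,0,0,0.05,0,0,0,0,0.05,0,0,0,0,0.05,0,0,0,0,0.05,0,0,0,0,0.05]'

```text
time_s: 6.18
tool_pos: [0.6188, 0.1761, 0.21]
tool_rot: [-180.0, -0.0, -3.3]
force: [-0.1, 0.1, 0.6]
grip_width: 0.0494
grasp_force: 0.0
```

>>> run_rows --deltas '[0,0,-0.0267,0,0.05,0,0,-0.0533,0,0.05,0,0,-0.08,0,0.05,0,0,-0.1067,0,0.05,0,0,-0.1333,0,0.05,0,0,-0.1333,0,0.05,0,0,-0.1333,0,0.05,0,0,-0.1333,0,0.05]'

```text
time_s: 6.85
tool_pos: [0.6186, 0.1758, 0.3091]
tool_rot: [180.0, 0.1, -3.3]
force: [-0.1, 0.8, -0.1]
grip_width: 0.0501
grasp_force: 0.0
```

```bash
python3 -c "
from h import *
tool([.521,-.24,.24])"
```

```text
tool d [-0.0735  0.4207  0.0694] rot [ 1.7997e+02  5.0000e-02 -3.2900e+00] pos [0.6186 0.1758 0.3091] t 6.85
```

Scaled: 0.4207 m is 0.5609, -0.0735 m is -0.098.

>>> run_rows --deltas '[-0.098,0.5609,0,0,0.05,-0.098,0.5609,0,0,0.05,-0.098,0.5609,0,0,0.05,-0.098,0.5609,0,0,0.05,-0.098,0.5609,0,0,0.05,-0.098,0.5609,0,0,0.05,-0.098,0.5609,0,0,0.05,-0.098,0.5609,0,0,0.05]'

```text
time_s: 7.52
tool_pos: [0.5411, -0.1506, 0.3086]
tool_rot: [-180.0, 0.1, -3.3]
force: [1.8, -0.6, 0.3]
grip_width: 0.0501
grasp_force: 0.0
```

```bash
python3 -c "
from h import *
print(monitor.get_obs()['qpos'])
tool([.521,-.24,.24])"
```

```text
[ 40.70089544   8.17445099 -30.98439772  88.74855983   4.22391004
  84.35816294 -83.76829009]
tool d [-0.0148  0.0905  0.0687] rot [-1.7999e+02  1.1000e-01 -3.3200e+00] pos [ 0.5411 -0.1506  0.3086] t 7.5167
```

Joint 7 needs yaw +90, a turn of -93.5°, done in two calls.

Scaled: 0.09 m is 0.12, 0.03 m is 0.04, -93.5 degrees is -0.2597.

>>> run_rows --deltas '[-0.02,0.12,0.04,-0.2597,0.05,-0.02,0.12,0.04,-0.2597,0.05,-0.02,0.12,0.04,-0.2597,0.05,-0.02,0.12,0.04,-0.2597,0.05,-0.02,0.12,0.04,-0.2597,0.05,-0.02,0.12,0.04,-0.2597,0.05,-0.02,0.12,0.04,-0.2597,0.05,-0.02,0.12,0.04,-0.2597,0.05]'

```text
time_s: 8.18
tool_pos: [0.5217, -0.2375, 0.2783]
tool_rot: [-179.8, 0.0, 53.7]
force: [-0.3, -0.6, 0.5]
grip_width: 0.0501
grasp_force: 0.0
```

```bash
python3 -c "
from h import *
tool([.521,-.24,.24])"
```

```text
tool d [-0.0024  0.001   0.0383] rot [-1.7985e+02  2.0000e-02  5.3690e+01] pos [ 0.5217 -0.2375  0.2783] t 8.1833
```

Scaled: -36.2 degrees is -0.1006.

>>> run_rows --deltas '[0,0,0,-0.1006,0.05,0,0,0,-0.1006,0.05,0,0,0,-0.1006,0.05,0,0,0,-0.1006,0.05,0,0,0,-0.1006,0.05,0,0,0,-0.1006,0.05,0,0,0,-0.1006,0.05,0,0,0,-0.1006,0.05]'

```text
time_s: 8.85
tool_pos: [0.5222, -0.2376, 0.2792]
tool_rot: [-179.9, -0.0, 89.4]
force: [0.5, -0.4, -0.0]
grip_width: 0.0499
grasp_force: 0.0
```

```bash
python3 -c "
from h import *
tool([.521,-.24,.12])"
```

```text
tool d [-0.0025 -0.001   0.1592] rot [-1.7994e+02 -3.0000e-02  8.9370e+01] pos [ 0.5222 -0.2376  0.2792] t 8.85
```

Scaled: 0.158 m is 0.2107, 0.12 m is 0.16.

>>> run_rows --deltas '[-0.0033,-0.0013,0.04,0,0.05,-0.0033,-0.0013,0.08,0,0.05,-0.0033,-0.0013,0.12,0,0.05,-0.0033,-0.0013,0.16,0,0.05,-0.0033,-0.0013,0.1933,0,0.05,-0.0033,-0.0013,0.2107,0,0.05,-0.0033,-0.0013,0.2107,0,0.05,-0.0033,-0.0013,0.2107,0,0.05]'

```text
time_s: 9.52
tool_pos: [0.5216, -0.24, 0.1222]
tool_rot: [-180.0, -0.0, 89.5]
force: [0.2, -0.9, 0.6]
grip_width: 0.05
grasp_force: 0.0
```

```bash
python3 - <<'E'
from h import *
c=cams();s=c["side"]["color"][160:270,250:370];t=c["top"]["color"][170:270,330:450]
cv2.imwrite("pics/g2.png",np.clip(np.hstack([cv2.resize(i,(400,350),interpolation=2) for i in(s,t)])*1.5,0,255).astype(np.uint8))
tool([.521,-.24,.12])
E
```

```text
tool d [ 0.0005 -0.0019  0.0039] rot [1.7984e+02 8.0000e-02 8.9530e+01] pos [ 0.5229 -0.2405  0.1239] t 9.6167
```

View pics/g2.png

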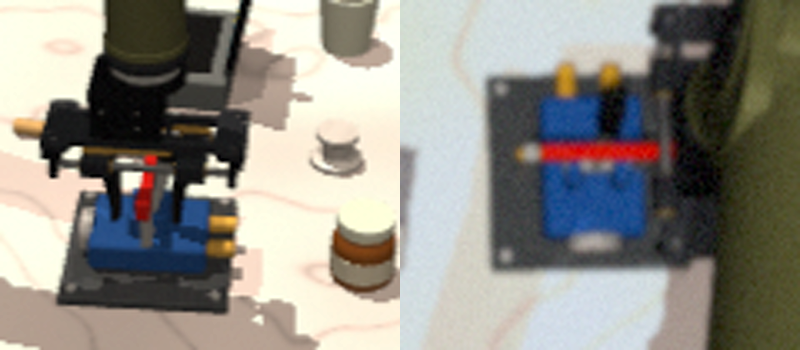

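The fingers straddle the red tab at about (147,205) in the side crop, and the gripper body is clear of the lever. Closing.

Scaled: 0.002 m is 0.0027.

>>> run_rows --deltas '[0,0,0.0027,0,0,0,0,0.0027,0,0,0,0,0.0027,0,0,0,0,0.0027,0,0,0,0,0.0027,0,0,0,0,0.0027,0,0,0,0,0.0027,0,0,0,0,0.0027,0,0]' --force 20

```text
time_s: 10.28
tool_pos: [0.5196, -0.2401, 0.12]
tool_rot: [-179.7, -0.0, 89.6]
force: [-5.1, 1.0, 4.6]
grip_width: 0.014
grasp_force: 20.0
```

```bash
python3 -c "
from h import *
tool([.521,-.24,.12])"
```

```text
tool d [ 0.0002  0.0014 -0.    ] rot [-179.75   -0.     89.56] pos [ 0.5196 -0.2401  0.12  ] t 10.2833
```

Scaled: -0.1122 m is -0.1496, -0.1051 m is -0.1401.

>>> run_rows --deltas '[0.002,0,-0.0247,0,0,0.0077,0,-0.0487,0,0,0.0172,0,-0.0715,0,0,0.03,0,-0.0925,0,0,0.0461,0,-0.1112,0,0,0.0648,0,-0.1273,0,0,0.0859,0,-0.1401,0,0,0.1087,0,-0.1496,0,0]'

```text
time_s: 10.95
tool_pos: [0.5192, -0.1606, 0.2326]
tool_rot: [-179.6, 0.2, 89.4]
force: [-8.0, -2.8, -0.0]
grip_width: 0.0137
grasp_force: 20.0
```

Scaled: 0.1295 m is 0.1727, 0.1199 m is 0.1599.

>>> run_rows --deltas '[0.024,0,-0.0057,0,0,0.0487,0,-0.0077,0,0,0.0733,0,-0.0057,0,0,0.0973,0,0,0,0,0.1201,0,0.0095,0,0,0.1412,0,0.0223,0,0,0.1599,0,0.0384,0,0,0.1727,0,0.0528,0,0]'

```text
time_s: 11.62
tool_pos: [0.5184, -0.0278, 0.1906]
tool_rot: [-179.4, 0.1, 89.7]
force: [-10.5, -1.9, 0.4]
grip_width: 0.0138
grasp_force: 20.0
```

>>> run_rows --deltas '[0,0,0,0,0,0,0,0,0,0.04,0,0,0,0,0.04,0,0,0,0,0.04,0,0,0,0,0.04,0,0,0,0,0.04,0,0,0,0,0.04,0,0,0,0,0.04]'

```text
time_s: 12.28
tool_pos: [0.5235, -0.0291, 0.1929]
tool_rot: [180.0, 0.0, 89.5]
force: [0.7, -1.5, -0.5]
grip_width: 0.0393
grasp_force: 0.0
```

Scaled: -0.09 m is -0.12, -0.06 m is -0.08.

>>> run_rows --deltas '[0,0,-0.04,0,0.04,0,0,-0.08,0,0.04,0,0,-0.12,0,0.04,0,0,-0.12,0,0.04,0,0,-0.12,0,0.04,0,0,-0.12,0,0.04]'

```text
time_s: 12.78
tool_pos: [0.5229, -0.0292, 0.2821]
tool_rot: [-180.0, 0.0, 89.5]
force: [-0.5, -0.7, -1.4]
grip_width: 0.0399
grasp_force: 0.0
```

>>> run_rows --deltas '[-0.2,0.0333,0,0.2481,0.05,-0.2,0.0333,0,0.2481,0.05,-0.2,0.0333,0,0.2481,0.05,-0.2,0.0333,0,0.2481,0.05,-0.2,0.0333,0,0.2481,0.05,-0.2,0.0333,0,0.2481,0.05,-0.2,0.0333,0,0.2481,0.05,-0.2,0.0333,0,0.2481,0.05]'

```text
time_s: 13.45
tool_pos: [0.5462, -0.1793, 0.2804]
tool_rot: [-179.8, 0.1, 31.9]
force: [1.1, 0.3, 0.2]
grip_width: 0.0504
grasp_force: 0.0
```

```bash
python3 -c "
from h import *
tool([.546,-.177,.28])"
```

```text
tool d [ 0.0011 -0.0021  0.0004] rot [-1.7982e+02  1.1000e-01  3.1880e+01] pos [ 0.5462 -0.1793  0.2804] t 13.45
```

Scaled: 31.7 degrees is 0.0881.

>>> run_rows --deltas '[0,0,0,0.0881,0.05,0,0,0,0.0881,0.05,0,0,0,0.0881,0.05,0,0,0,0.0881,0.05,0,0,0,0.0881,0.05,0,0,0,0.0881,0.05]'

```text
time_s: 13.95
tool_pos: [0.5462, -0.1791, 0.2807]
tool_rot: [-179.9, 0.2, 0.5]
force: [-0.3, -0.2, -0.2]
grip_width: 0.0496
grasp_force: 0.0
```

```bash
python3 - <<'E'
from h import *
c=cams();s=c["side"]["color"][120:270,240:360];t=c["top"]["color"][160:280,225:425]
cv2.imwrite("pics/g3.png",np.clip(np.hstack([cv2.resize(s,(320,400),interpolation=2),cv2.resize(t,(480,288),interpolation=2)[:0].reshape(0,480,3) if 0 else cv2.copyMakeBorder(cv2.resize(t,(480,288),interpolation=2),0,112,0,0,0)])*1.5,0,255).astype(np.uint8))
tool([.546,-.177,.157])
E
```

```text
tool d [-0.0002 -0.002   0.1242] rot [-1.7995e+02  1.2000e-01  6.7000e-01] pos [ 0.5464 -0.1791  0.2812] t 14.05
```

View pics/g3.png

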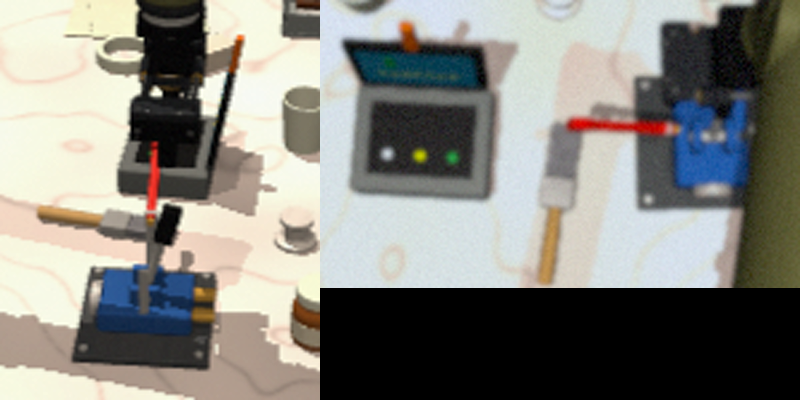

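The screen stands with its tab at (238,40) in the side crop, and the catch lies over on the +y side (top crop, 570–670 by 125). The lever is at rest, so I'm lowering onto it.

Scaled: 0.124 m is 0.1653, 0.11 m is 0.1467.

>>> run_rows --deltas '[0,-0.0013,0.04,0,0.05,0,-0.0013,0.08,0,0.05,0,-0.0013,0.12,0,0.05,0,-0.0013,0.1467,0,0.05,0,-0.0013,0.1653,0,0.05,0,-0.0013,0.1653,0,0.05,0,-0.0013,0.1653,0,0.05]'

```text
time_s: 14.63
tool_pos: [0.5463, -0.1781, 0.1577]
tool_rot: [-179.9, 0.1, 0.6]
force: [0.2, -0.2, 0.4]
grip_width: 0.05
grasp_force: 0.0
```

>>> run_rows --deltas '[0,0,0,0,0,0,0,0,0,0,0,0,0,0,0,0,0,0,0,0,0,0,0,0,0,0,0,0,0,0,0,0,0,0,0,0,0,0,0,0]' --force 25

```text
time_s: 15.3
tool_pos: [0.5473, -0.1757, 0.1592]
tool_rot: [-179.8, -0.0, 0.6]
force: [-1.4, 5.2, 3.2]
grip_width: 0.018
grasp_force: 25.0
```

```bash
python3 -c "
from h import *
tool([.546,-.177,.157])"
```

```text
tool d [-0.0013  0.0013  0.0022] rot [-179.84   -0.      0.65] pos [ 0.5473 -0.1757  0.1592] t 15.3
```

Scaled: -0.0946 m is -0.1261, -0.0845 m is -0.1127.

>>> run_rows --deltas '[-0.0165,0,-0.0033,0,0,-0.0332,0,-0.0047,0,0,-0.05,0,-0.004,0,0,-0.0665,0,-0.0012,0,0,-0.0827,0,0.0033,0,0,-0.0981,0,0.0099,0,0,-0.1127,0,0.0183,0,0,-0.1261,0,0.0283,0,0]'

```text
time_s: 15.97
tool_pos: [0.4574, -0.1764, 0.142]
tool_rot: [-180.0, -0.6, 0.7]
force: [0.5, 8.6, 18.1]
grip_width: 0.0177
grasp_force: 25.0
```

>>> run_rows --deltas '[-0.004,0,0.004,0,0,-0.004,0,0.004,0,0,-0.004,0,0.004,0,0,-0.004,0,0.004,0,0,-0.004,0,0.004,0,0,-0.004,0,0.004,0,0,-0.004,0,0.004,0,0,-0.004,0,0.004,0,0]'

```text
time_s: 16.63
tool_pos: [0.4519, -0.1765, 0.1376]
tool_rot: [-179.9, -0.2, 0.7]
force: [-2.0, 9.0, 16.3]
grip_width: 0.0176
grasp_force: 25.0
```

```bash
python3 - <<'E'
from h import *
o=monitor.get_obs();d=o["tool_pos"]
for vx in(.518,.5206):print(.26+np.arctan2(vx-d[0],d[2]-.056),np.hypot(vx-d[0],d[2]-.056))
c=cams();s=c["side"]["color"][120:270,240:360];t=c["top"]["color"][160:280,225:425]
cv2.imwrite("pics/g4.png",np.clip(np.hstack([cv2.resize(s,(400,500),interpolation=2),cv2.copyMakeBorder(cv2.resize(t,(400,240),interpolation=2),0,260,0,0,0)])*1.5,0,255).astype(np.uint8))
E
```

```text
0.9404988287493433 0.10499390153557822
0.9594488027026349 0.10664891999244197
```

View pics/g4.png

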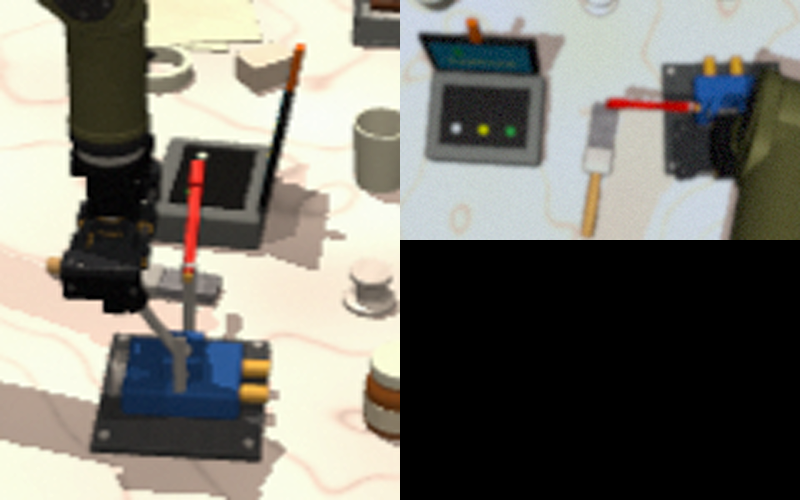

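The lever leans fully forward in the fingers at about (150,300) to (180,350), the catch is over and the screen is up. I'll hold briefly to confirm, then hand in.

>>> run_rows --deltas '[0,0,0,0,0,0,0,0,0,0,0,0,0,0,0,0,0,0,0,0,0,0,0,0,0,0,0,0,0,0,0,0,0,0,0,0,0,0,0,0]'

```text
time_s: 17.4
tool_pos: [0.452, -0.1765, 0.1376]
tool_rot: [-179.9, -0.2, 0.7]
force: [-3.0, 8.4, 16.5]
grip_width: 0.0179
grasp_force: 25.0
```

```bash
python3 -c "
from cell import env, viewer, monitor
print(env.sign_off())"
```

```text
the job is handed in; nothing more can be done
None
```

The job is handed in at about 17 s with no verdict printed: the screen stands at about 100 degrees, the catch is right over, the lever is held at about 0.94 rad, and the bystanders were never touched as far as the pictures show.

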